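# Seat a bearing block in the fixture corner and hold it for clamping

## Robot

A 6-joint arm with a two-finger parallel gripper is mounted at the origin on the work surface. World frame = base frame: x ahead of the robot, y to its left, z up, the work surface at z = 0. Lengths are in m, angles in degrees, forces in N, time in s.
With the tool pointing down it reaches from about 0.3 to 0.75 m from the base axis. Payload 8.5 kg.
Tool frame: the origin (TCP) lies at the very end of the fingers, on their centre line; the grasp point (between the pads) lies 19 mm behind it; x points along the fingers, y is the direction in which the jaws open and shut, and the axes are right-handed (so a half turn about x gives the same grasp; the last joint's range is limited). The gripper opens to 85 mm and grips with 20 to 120 N. Pads are 22 mm wide; open, the fingers measure 114 mm over their backs; the gripper's body (76 mm by 85 mm) begins 54 mm behind the grasp point. The pads swing forward as they close: fully open they stand 13 mm farther back than shut.
Start: joints at [56.706, 21.807, 74.336, -0, 83.858, -12.336], TCP at [0.197, 0.514, 0.192] pointing down, gripper open.
Joint ranges: [-178.18, 178.18], [-50.72, 133.34], [12.68, 142.11], [-81.47, 261.47], [9.98, 163.14], [-165.26, 165.26]. Speed limits (degrees/s): [136.94, 136.94, 180, 180, 180, 180].

## Interface

Orientations are given as a 3x3 rotation matrix whose columns are the frame's x, y, z axes.
In Python, from rig import sensors, cams, env gives the robot as it stands.
- The arm moves only by the shell command python3 -m crank 'ROWS' [FORCE]. ROWS is a JSON object of lists of equal length, an entry for each row: "hand": the closure in counts, from 0 (fully open) to 255 (shut); "translation": the shift along the tool's x, y, z in m, a list of three; "dr": the turn, a rotation vector about the tool's x, y, z in rad, a list of three. A call has 1 to 5 rows; each row is the pose to reach, as a shift and turn from the pose commanded when the call began, along the tool's axes at that moment; what a row does not reach only later rows make up. A row lasts 1/10 s, in which the tool goes at most 50 mm and 8.59 degrees, less where a joint would pass 70% of its speed; a pose out of reach is approached as far as the arm can. A call with a gripper value outside its range is refused whole. The fingers move at their own pace and stop on an object; FORCE is the grip in N (left out, the last holds). Time passes only in rows, so rows that repeat a pose let the fingers close. It gives the time, the measured TCP pose, the force and the opening at its end, in the units of the state.
- sensors.observe(): the state, without advancing time (a new reading comes with each control period).
- cams.get_image(name): name is "scene" or "top" or "wrist"; returns (picture, depth): 480x640x3 uint8, blue, green, red; 480x640 float32, m along the optical axis (not along the pixel's ray), 0 where there is no reading.
- cams.calibration(name): a dict with "vertical_fov" (degrees; the focal length in pixels is half the picture's height over the tangent of half this angle, whatever the lens; pixels are square), "cx", "cy" (the principal point, pixels), "distortion" ([k1, k2, p1, p2, k3] as OpenCV has them; the pictures are not rectified), "extrinsics" (4x4, takes a point from camera to world coordinates). Camera axes: x right, y down, z forward; pixel columns grow to the right and rows downward; lengths in m; the calibration is good to about 2 mm. A picture is of the moment at which its call begins: read the wrist's pose just before it. calibration takes no time and is no camera call; for the wrist camera it gives the pose at the moment of the call.
- env.close_job(): hands the job in, once; it reports no verdict.
The state is a dict: "time_s": time; "q": joint angles; "qvel": joint speeds; "joint_efforts": joint torques, N m; "position": TCP position; "tool_rot": TCP orientation; "ft_force": force on the tool from outside, world axes, zero at the start; "wrist_torque": the same for the moment, N m; "grip_width": finger opening in m.
Only numpy, scipy, OpenCV 4.12 (cv2) and the standard library are available. Lean on these libraries where they do the work, as an engineer would, in place of code of your own. Each camera call takes 0.05 s, during which the arm holds its last target. There are 200 camera calls.

## Task

Pick up the aluminium bearing block, set it down foot first on the two brass rests of the fixture plate, and slide it into the corner until the long edge of its foot is square against the long fence and the short edge against the short fence. Keep hold of it and finish still pressing it firmly against both fences, flat and bearing down on both rests, so that a colleague can put the clamp on; do not let go. Leave the loose ball bearing, the hub and the clamp strap where they lie.

Things in the scene. Friction and masses are not known exactly. Their poses are not given: they have to be found in the camera images.
- bearing_block: Loose aluminium bearing block, 0.36 to 0.63 kg, on the bench at any yaw. Foot 90 (x) x 60 (y) x 18 mm high; centred on it a body 40 (x) x 50 (y) mm with flat sides, 18 to 64 mm above the underside (4 mm nipple on top), a bearing in its bore along y. Grasp the body across its 40 mm (x) from above. Origin: centre of the foot's underside, z up. Half a turn about z gives the same shape.
- fixture: Fixed steel fixture plate 240 (x) x 200 (y) x 20 mm high, drilled with dark holes, with the rests and fences screwed on its top. Origin: centre of its underside, on the bench; x and y along its edges, z up. It does not move.
- rests: The two fixed brass rests on the plate, each a bar 10 mm wide (fixture x), 88 mm long (fixture y) and 20 mm high, their tops 40 mm above the bench, ground and oiled so that metal slides easily (friction about 0.2). They run along fixture y from -62 to +26 mm, centred at fixture x = -28 and +28 mm. This frame is the same as that of fixture.
- long_fence: Fixed dark steel bar along fixture x (from -98 to +62 mm), 24 mm thick, 37 mm high on the plate: its top is 57 mm above the bench, 17 mm above the rests. Ground and oiled like the rests. Its working face is upright at fixture y = +30 mm and looks to -y. This frame is the same as that of fixture.
- short_fence: Fixed dark steel bar along fixture y (from -70 to +20 mm), 24 mm thick, as high as the long fence. Its working face is upright at fixture x = +45 mm and looks to -x. This frame is the same as that of fixture. Between the two fences a 10 mm relief is left open at the corner.
- corner (a point): The point where the working faces of both fences meet, at the height of the tops of the rests (40 mm above the bench). Axes as the fixture: +x points into the short fence, +y into the long fence. A block that is home has its origin at (-45, -30, 0) mm here and its x axis along this x axis (either way round).
- ball_bearing: Bystander: loose steel ball bearing lying flat, 62 mm outside, 25 mm dark bore, 16 mm high. Origin: centre of its underside.
- hub: Bystander: loose green flanged hub, flange 68 mm wide and 14 mm high, boss 38 mm wide, 40 mm high in all. Origin: centre of its underside.
- clamp_strap: Bystander: loose dark steel clamp strap lying flat on the fixture plate, on the side away from the short fence, 100 (x) x 30 (y) x 12 mm with a slot. Origin: centre of its underside.
Things that resemble listed ones, but are neither listed nor needed, are in the scene too. What is meant by the bearing_block is not orange or red, and is the larger of those in its own colour.

How it is judged (in metres and radians):
On the way, in this order (a step that is already met when the one before it is completed fails the run):
1. the block is lifted off the bench (height (world z) of bearing_block above 0.03 m and contact force between bearing_block and the fingers above 1 N), for 0.1 s.
2. the block stands flat on the two rests (z of bearing_block in the frame of corner between -0.004 and 0.004 m and contact force between bearing_block and rests above 0.5 N and angle between bearing_block's own z axis and vertical below 0.06 rad), for 0.1 s.
At the end, for the whole second after the job is handed in: Held by the fingers (over 2 N), the block pushes on each fence with over 2 N and on the rests with over 0.5 N; it is within 3 mm of home, square within 0.04 rad, upright within 0.035 rad, at rest; no bystander has moved over 30 mm (contact force between bearing_block and long_fence above 2 N and contact force between bearing_block and short_fence above 2 N and contact force between bearing_block and rests above 0.5 N and contact force between bearing_block and the fingers above 2 N and x of bearing_block in the frame of corner between -0.048 and -0.042 m and y of bearing_block in the frame of corner between -0.033 and -0.027 m and z of bearing_block in the frame of corner between -0.003 and 0.003 m and angle between the x axis of bearing_block and the x axis of corner, either way round below 0.04 rad and angle between bearing_block's own z axis and vertical below 0.035 rad and linear speed of bearing_block below 0.01 m/s and distance of each of ball_bearing, hub, clamp_strap from where it was at the start of the episode below 0.03 m); the arm keeps its last pose, push and grip.
It fails at once if a bystander is shifted by more than 30 mm (distance of any of ball_bearing, hub, clamp_strap from where it was at the start of the episode above 0.03 m).
It also fails if it takes over 61 s, if anything falls off the work surface, if the arm or the gripper's body presses on something with over 40 N, if the wrist force passes 120 N, or if a joint passes its speed limit or range.

## Working session

There is one attempt and no reset: what is moved stays moved. The work goes in short steps, Python scripts to look and compute and a shell command to move; the robot and the scene stay as the last step left them, time stands still between calls to the robot, and variables do not carry over. Pictures are saved under pics/ and viewed, about 8 in all and at most 12, crops included, and the job is handed in when it is done.

```bash
ls; mkdir -p pics
python3 - <<'E'
from rig import sensors,cams
import cv2,numpy as np
s=sensors.observe(); print(s)
for n in("scene","top"):
    im,d=cams.get_image(n); cv2.imwrite(f"pics/{n}0.png",im); np.save(f"pics/{n}0.npy",d)
    c=cams.calibration(n); print(n,c)
E
```

```text
pics
{'time_s': 0.0, 'q': array([ 5.67042966e+01,  2.18405660e+01,  7.43841699e+01,  2.55533346e-03,
        8.38565715e+01, -1.23367309e+01]), 'qvel': array([ 0.06041789,  0.01717206,  0.08890693, -0.04911509,  0.11691015,
       -0.09945256]), 'joint_efforts': array([ 7.68788169e-06, -4.48463845e+01, -2.31275851e+01, -1.54328832e-04,
        4.77353926e-03,  1.13894396e-05]), 'position': array([0.19654503, 0.51332511, 0.19161922]), 'tool_rot': array([[-8.16082755e-04,  3.57703278e-01,  9.33834942e-01],
       [-1.16179422e-03,  9.33834283e-01, -3.57704041e-01],
       [-9.99998992e-01, -1.37684014e-03, -3.46508454e-04]]), 'ft_force': array([ 0.67824655, -0.58879774, -0.29529076]), 'wrist_torque': array([-0.01500775, -0.00903927,  0.04228263]), 'grip_width': 0.08525727993831625}
scene {'vertical_fov': 55.134880648591256, 'cx': 331.2297824996126, 'cy': 238.1177546981649, 'distortion': array([0.00196786, 0.        , 0.        , 0.        , 0.        ]), 'extrinsics': array([[-0.84553979,  0.35955406, -0.39469398,  0.98525304],
       [ 0.5335955 ,  0.59454253, -0.60149399,  0.46506833],
       [ 0.01839275, -0.71919404, -0.69456579,  0.72619396],
       [ 0.        ,  0.        ,  0.        ,  1.        ]])}
top {'vertical_fov': 46.158544988253446, 'cx': 331.5190020886578, 'cy': 244.14159284517027, 'distortion': array([-0.06479192,  0.        ,  0.        ,  0.        ,  0.        ]), 'extrinsics': array([[-0.01090215, -0.9983943 ,  0.05558746,  0.5600104 ],
       [-0.99993965,  0.01081003, -0.00195767, -0.06765443],
       [ 0.00135363, -0.05560545, -0.9984519 ,  1.11672565],
       [ 0.        ,  0.        ,  0.        ,  1.        ]])}
```

View pics/top0.png

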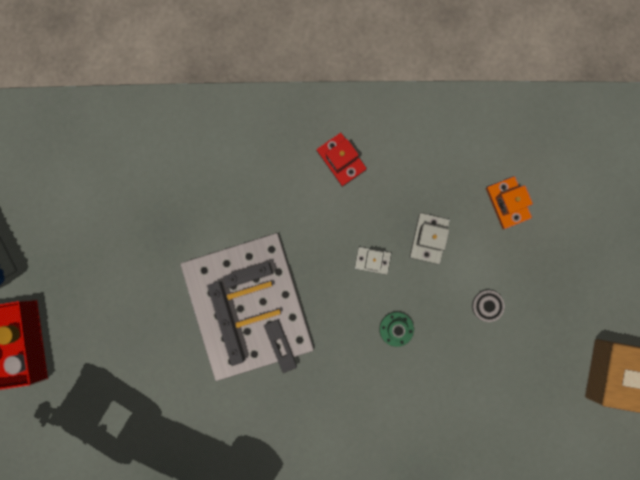

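View pics/scene0.png

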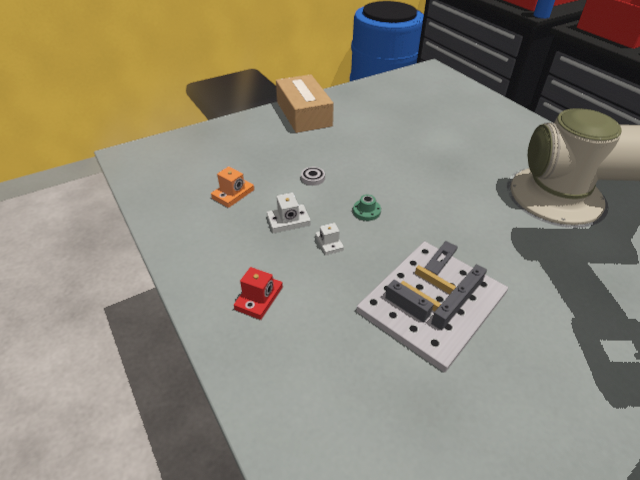

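Top view: the look-alikes are a red block (341,158), an orange block (511,202), a large grey block (431,238) and a small grey block (374,260). The target is the large grey one at (431,238). The fixture is at (247,307), hub (397,329), ball bearing (488,306) and strap (282,345).

```bash
cat > h.py <<'E'
import numpy as np,cv2
from rig import sensors,cams
def K(c):
    f=240/np.tan(np.radians(c["vertical_fov"]/2)); return np.array([[f,0,c["cx"]],[0,f,c["cy"]],[0,0,1.]])
def cloud(d,c,box):
    u0,v0,u1,v1=box; u,v=np.meshgrid(np.arange(u0,u1),np.arange(v0,v1)); u=u.ravel();v=v.ravel()
    z=d[v,u]; n=cv2.undistortPoints(np.c_[u,v].astype(float)[:,None],K(c),c["distortion"])[:,0]
    p=np.c_[n*z[:,None],z]; T=c["extrinsics"]; P=p@T[:3,:3].T+T[:3,3]; ok=z>0
    return P[ok],np.c_[u,v][ok]
def ray(uv,c,h):
    n=cv2.undistortPoints(np.array(uv,float).reshape(-1,1,2),K(c),c["distortion"])[:,0]
    T=c["extrinsics"]; r=np.c_[n,np.ones(len(n))]@T[:3,:3].T; return T[:3,3]+r*((h-T[2,3])/r[:,2])[:,None]
def rect(P,lo,hi):
    q=P[(P[:,2]>lo)&(P[:,2]<hi)]; r=cv2.minAreaRect((q[:,:2]*1000).astype(np.float32)); return len(q),np.round(r[0],1),np.round(r[1],1),round(r[2],1),np.round(np.median(q[:,2]),4)
E
python3 - <<'E'
from h import *
c=cams.calibration("top"); d=np.load("pics/top0.npy"); im=cv2.imread("pics/top0.png")
B,_=cloud(d,c,(405,205,460,272)); print("bench",np.median(cloud(d,c,(330,200,350,220))[0][:,2]))
print("foot+",rect(B,.010,.08),"foot",rect(B,.012,.024),"top",rect(B,.055,.08))
F,_=cloud(d,c,(170,220,325,390)); print("plate+",rect(F,.012,.08),"plate",rect(F,.014,.026),"fence",rect(F,.05,.065),"rests",rect(F,.036,.046))
a=cv2.resize(im[195:285,340:460],None,fx=4,fy=4,interpolation=2); b=cv2.resize(im[225:390,170:325],None,fx=3.4,fy=3.4,interpolation=2)[:560]
o=np.zeros((560,a.shape[1]+b.shape[1],3),np.uint8); o[:a.shape[0],:a.shape[1]]=a; o[:b.shape[0],a.shape[1]:]=b; o=cv2.resize(o,None,fx=.79,fy=.79);print(o.shape); cv2.imwrite("pics/crop1.png",o)
E
```

```text
bench -0.0011794478727630286
foot+ (1455, array([ 630.6, -262.7]), array([60.7, 90.5]), 76.3, np.float64(0.02)) foot (772, array([ 630.6, -262.7]), array([60.7, 90.5]), 76.3, np.float64(0.0169)) top (579, array([ 630.4, -262.8]), array([51.5, 40.4]), 76.3, np.float64(0.0627))
plate+ (12687, array([491.4,  94.6]), array([261.4, 200.8]), 16.5, np.float64(0.0199)) plate (9466, array([496.7,  96.2]), array([250.1, 200.6]), 16.6, np.float64(0.019)) fence (1717, array([489.6,  86.7]), array([166.3, 124.6]), 16.9, np.float64(0.0563)) rests (537, array([471.7,  68.7]), array([202.9, 101.4]), 16.8, np.float64(0.0392))
(442, 796, 3)
```

View pics/crop1.png

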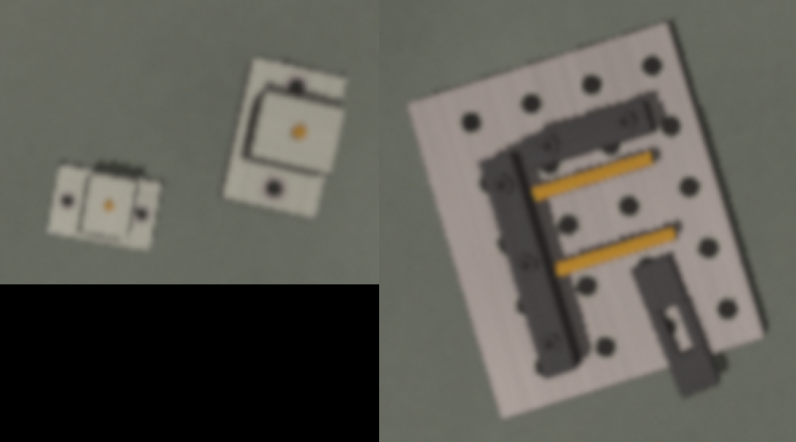

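Block: foot 60.7 × 90.5 mm (90 × 60 expected), body 51 × 40, centre (630.6, -262.7), x-axis at -13.7°. The crop confirms it is the larger grey one. The fence outline, 166 × 125 mm (167 × 124 expected), puts home at about (501.3, 98.1) with fixture yaw 16.7°. Next I turn the tool and move over the block.

```bash
cat >> h.py <<'E'
from scipy.spatial.transform import Rotation as Ro
def goal(x,y,z,yaw,s=None):
    "shift/turn in tool axes to a tool pointing down with its y at yaw deg"
    s=s or sensors.observe(); R=s["tool_rot"]; a=np.radians(yaw); c,n=np.cos(a),np.sin(a)
    G=np.array([[0,c,n],[0,n,-c],[-1,0,0]]).astype(float)
    print("t",round(s["time_s"],2),"pos",s["position"].round(4),"F",s["ft_force"].round(1),"w",round(s["grip_width"],4),"yaw",np.degrees(np.arctan2(R[1,1],R[0,1])).round(2))
    print(" shift",(R.T@(np.array([x,y,z])-s["position"])).round(4)," turn",Ro.from_matrix(R.T@G).as_rotvec().round(4))
E
python3 -m crank '{"hand":[0,0,0,0,0],"translation":[[0,0,0],[0,0,0],[0,0,0],[0,0,0],[0,0,0]],"dr":[[0.144,0,0],[0.288,0,0],[0.432,0,0],[0.576,0,0],[0.72,0,0]]}' 30
python3 -m crank '{"hand":[0,0,0,0,0],"translation":[[0,0,0],[0,0,0],[0,0,0],[0,0,0],[0,0,0]],"dr":[[0.144,0,0],[0.288,0,0],[0.432,0,0],[0.576,0,0],[0.72,0,0]]}'
python3 -m crank '{"hand":[0,0,0,0,0],"translation":[[0,0.03,0.033],[0,0.06,0.066],[0,0.09,0.098],[0,0.12,0.13],[0,0.15,0.163]],"dr":[[0,0,0],[0,0,0],[0,0,0],[0,0,0],[0,0,0]]}'
python3 -m crank '{"hand":[0,0,0,0,0],"translation":[[0,0.03,0.033],[0,0.06,0.066],[0,0.09,0.098],[0,0.12,0.13],[0,0.15,0.163]],"dr":[[0,0,0],[0,0,0],[0,0,0],[0,0,0],[0,0,0]]}'
python3 -c "
from h import *
goal(.6306,-.2627,.17,-13.7)"
```

```text
time_s: 0.6
position: [0.1966, 0.5134, 0.1918]
tool_rot: [[-0.001, 0.887, 0.461], [-0.001, 0.461, -0.887], [-1.0, -0.001, 0.0]]
ft_force: [-0.3, -0.4, -0.7]
grip_width: 0.0853
time_s: 1.1
position: [0.1966, 0.5134, 0.1918]
tool_rot: [[-0.0, 0.971, -0.239], [-0.001, -0.239, -0.971], [-1.0, -0.0, 0.001]]
ft_force: [0.6, 0.8, 0.5]
grip_width: 0.0854
time_s: 1.6
position: [0.305, 0.3186, 0.1921]
tool_rot: [[-0.0, 0.973, -0.232], [-0.0, -0.232, -0.973], [-1.0, -0.0, 0.0]]
ft_force: [0.9, -0.1, 0.4]
grip_width: 0.0852
time_s: 2.1
position: [0.413, 0.125, 0.1921]
tool_rot: [[-0.0, 0.972, -0.233], [0.0, -0.233, -0.972], [-1.0, -0.0, -0.0]]
ft_force: [0.9, 0.7, 0.3]
grip_width: 0.0851
t 2.1 pos [0.413  0.125  0.1921] F [0.9 0.7 0.3] w 0.0851 yaw -13.47
 shift [0.022  0.3019 0.3264]  turn [ 0.004  -0.      0.0003]
```

```bash
python3 -m crank '{"hand":[0,0,0,0,0],"translation":[[0,0.03,0.033],[0,0.06,0.066],[0,0.09,0.098],[0,0.12,0.13],[0,0.15,0.163]],"dr":[[0,0,0],[0,0,0],[0,0,0],[0,0,0],[0.004,0,0]]}' >/dev/null
python3 -m crank '{"hand":[0,0,0,0,0],"translation":[[0,0.04,0.043],[0,0.08,0.086],[0,0.12,0.129],[0,0.152,0.1634],[0,0.152,0.1634]],"dr":[[0,0,0],[0,0,0],[0,0,0],[0,0,0],[0,0,0]]}'
python3 - <<'E'
from h import *
goal(.6306,-.2627,.10,-13.7)
c=cams.calibration("wrist"); im,d=cams.get_image("wrist"); cv2.imwrite("pics/w1.png",im)
P,uv=cloud(d,c,(0,0,640,480)); q=sensors.observe()["position"]
m=(np.hypot(P[:,0]-.6306,P[:,1]+.2627)<.062); B=P[m]
print("bench",np.median(P[(P[:,2]<.006)][:,2]),"foot",rect(B,.010,.08),rect(B,.012,.024),"top",rect(B,.055,.066))
E
```

```text
time_s: 3.1
position: [0.6301, -0.2651, 0.1905]
tool_rot: [[-0.001, 0.971, -0.239], [0.0, -0.239, -0.971], [-1.0, -0.001, -0.0]]
ft_force: [0.2, 0.5, 0.5]
grip_width: 0.0856
t 3.1 pos [ 0.6301 -0.2651  0.1905] F [0.2 0.5 0.5] w 0.0856 yaw -13.84
 shift [ 0.0905  0.0001 -0.0024]  turn [-0.0025 -0.0001  0.0014]
bench -5.008339236622916e-05 foot (7228, array([ 629.7, -263.2]), array([60.4, 90.3]), 76.2, np.float64(0.0195)) (3749, array([ 629.7, -263.2]), array([60.4, 90.4]), 76.1, np.float64(0.018)) top (3114, array([ 629.8, -262.8]), array([50.5, 40. ]), 76.4, np.float64(0.0639))
```

View pics/w1.png

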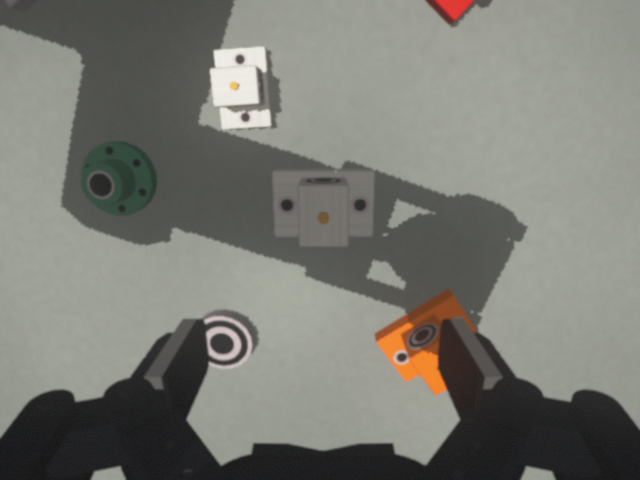

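Wrist view: the block at (323,208) is centred between the jaws and the near measurements agree, with centre (629.8, -263.0), yaw -13.7° and foot 90 × 60. The orange block (425,335) and the ball bearing (228,340) are clear of the fingers. Descend and grasp.

```bash
python3 -m crank '{"hand":[0,0,0,0,0],"translation":[[0.03,-0.0008,-0.002],[0.065,-0.0008,-0.002],[0.1,-0.0008,-0.002],[0.13,-0.0008,-0.002],[0.145,-0.0008,-0.002]],"dr":[[-0.0025,0,0],[-0.0025,0,0],[-0.0025,0,0],[-0.0025,0,0],[-0.0025,0,0]]}' 
python3 -m crank '{"hand":[0,0,60,110,160],"translation":[[0.012,0,0],[0.0235,0,0],[0.0235,0,0],[0.0235,0,0],[0.0235,0,0]],"dr":[[0,0,0],[0,0,0],[0,0,0],[0,0,0],[0,0,0]]}' 60
python3 -m crank '{"hand":[255,255,255,255,255],"translation":[[0,0,0],[0,0,0],[0,0,0],[0,0,0],[0,0,0]],"dr":[[0,0,0],[0,0,0],[0,0,0],[0,0,0],[0,0,0]]}' 60
python3 -c "
from h import *
goal(.63,-.263,.10,-13.7)"
```

```text
time_s: 3.65
position: [0.6277, -0.2584, 0.0436]
tool_rot: [[-0.005, 0.972, -0.234], [0.003, -0.234, -0.972], [-1.0, -0.005, -0.002]]
ft_force: [0.2, -0.1, -0.5]
grip_width: 0.0851
time_s: 4.15
position: [0.6297, -0.2596, 0.0248]
tool_rot: [[0.002, 0.972, -0.234], [-0.001, -0.234, -0.972], [-1.0, 0.002, 0.001]]
ft_force: [-0.2, -0.4, 1.0]
grip_width: 0.0441
time_s: 4.65
position: [0.6296, -0.2596, 0.025]
tool_rot: [[0.002, 0.972, -0.234], [-0.001, -0.234, -0.972], [-1.0, 0.002, 0.001]]
ft_force: [-1.4, 0.7, 6.6]
grip_width: 0.0003
t 4.65 pos [ 0.6296 -0.2596  0.025 ] F [-1.4  0.7  6.6] w 0.0003 yaw -13.55
 shift [-0.075   0.0013  0.0032]  turn [ 0.0027  0.0007 -0.0018]
```

The gripper shut completely, so it has missed or slid off the block. I'll look.

Run:
```python
from h import *
im,_=cams.get_image("wrist"); t,d=cams.get_image("scene"); np.save("pics/scene1.npy",d)
o=np.hstack([cv2.resize(im,(400,300)),cv2.resize(t[140:260,220:380],(400,300),interpolation=2)]); cv2.imwrite("pics/miss.png",o)
```

```text
(no output)
```

View pics/miss.png

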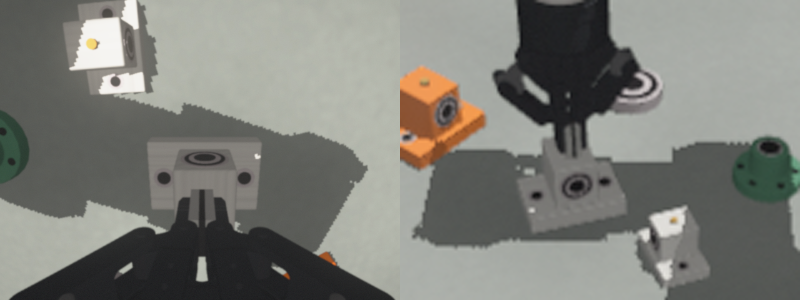

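Fingers are shut behind the block's -y face (left panel (202,215), right panel (572,135)). I need to find out whether the block moved or the TCP/camera frames disagree.

Run:
```python
from h import *
for i in range(1):
    s=sensors.observe(); c=cams.calibration("wrist"); im,d=cams.get_image("wrist"); E=c["extrinsics"]
    print("cam in tool",(s["tool_rot"].T@(E[:3,3]-s["position"])).round(4)); print((s["tool_rot"].T@E[:3,:3]).round(3))
    P,uv=cloud(d,c,(200,200,440,380)); print("wrist foot",rect(P,.010,.022)); 
    q=s["position"]; f=K(c); p=E[:3,:3].T@(q-E[:3,3]); px,_=cv2.projectPoints(p[None],np.zeros(3),np.zeros(3),f,c["distortion"]); print("TCP pixel",px.ravel())
c=cams.calibration("scene"); d=np.load("pics/scene1.npy")
B,uv=cloud(d,c,(255,185,320,235)); print("scene foot",rect(B,.010,.022),"top",rect(B,.058,.067))
T=c["extrinsics"]; p=T[:3,:3].T@(q-T[:3,3]); print("TCP in scene",cv2.projectPoints(p[None],np.zeros(3),np.zeros(3),K(c),c["distortion"])[0].ravel())
c=cams.calibration("top"); im,d=cams.get_image("top"); P,_=cloud(d,c,(395,200,470,285)); print("top foot",rect(P,.012,.023),"body",rect(P,.056,.067)); cv2.imwrite("pics/top1.png",im)
T=c["extrinsics"]; p=T[:3,:3].T@(q-T[:3,3]); print("TCP in top",cv2.projectPoints(p[None],np.zeros(3),np.zeros(3),K(c),c["distortion"])[0].ravel())
```

```text
cam in tool [-0.1816 -0.0008 -0.0784]
[[-0.    -0.307  0.952]
 [ 1.    -0.     0.   ]
 [ 0.     0.952  0.307]]
wrist foot (10324, array([ 630. , -263.4]), array([60.6, 90.3]), 76.3, np.float64(0.018))
TCP pixel [324.21772207 283.13558426]
scene foot (497, array([ 629.8, -240.6]), array([106.8, 100.8]), 75.3, np.float64(0.019)) top (181, array([ 629.9, -260.3]), array([52.4, 40.9]), 73.5, np.float64(0.0649))
TCP in scene [288.48348325 214.56170085]
top foot (48, array([ 605.5, -250.6]), array([14.9, 14.6]), 65.3, np.float64(0.0176)) body (15, array([ 617.2, -247.4]), array([7.2, 6.2]), 69.3, np.float64(0.0624))
TCP in top [428.9944698  238.57702894]
```

Run:
```python
from h import *
s=sensors.observe(); c=cams.calibration("wrist"); im,d=cams.get_image("wrist")
for v in range(250,400,10):
    P,uv=cloud(d,c,(310,v,340,v+1)); t=(P-s["position"])@s["tool_rot"]
    print(v,"z",P[::7,2].round(3),"toolz",t[::7,2].round(3), "x",t[::7,0].round(3),im[v,324])
cv2.imwrite("pics/w2.png",cv2.resize(im[180:400,180:470],None,fx=2.6,fy=2.6,interpolation=2))
```

```text
250 z [0.042 0.043 0.043 0.042 0.042] toolz [-0.023 -0.023 -0.023 -0.023 -0.023] x [-0.017 -0.018 -0.018 -0.017 -0.017] [45 46 45]
260 z [0.052 0.054 0.053 0.053 0.054] toolz [-0.022 -0.022 -0.022 -0.022 -0.023] x [-0.027 -0.029 -0.028 -0.028 -0.029] [91 90 96]
270 z [0.061 0.06  0.061 0.061 0.062] toolz [-0.021 -0.021 -0.021 -0.021 -0.022] x [-0.036 -0.035 -0.036 -0.036 -0.037] [101 104 108]
280 z [0.064 0.065 0.063 0.065 0.063] toolz [-0.018 -0.019 -0.018 -0.018 -0.018] x [-0.039 -0.04  -0.038 -0.04  -0.038] [123 128 133]
290 z [0.063 0.064 0.063 0.062 0.065] toolz [-0.013 -0.014 -0.014 -0.013 -0.014] x [-0.038 -0.039 -0.038 -0.037 -0.04 ] [125 130 134]
300 z [0.065 0.064 0.065 0.063 0.063] toolz [-0.01  -0.01  -0.01  -0.009 -0.009] x [-0.04  -0.039 -0.04  -0.038 -0.038] [122 128 132]
310 z [0.075 0.074 0.073 0.075 0.074] toolz [-0.011 -0.011 -0.01  -0.011 -0.011] x [-0.05  -0.049 -0.048 -0.05  -0.049] [45 45 46]
320 z [0.08  0.081 0.082 0.082 0.081] toolz [-0.01  -0.01  -0.011 -0.011 -0.01 ] x [-0.055 -0.056 -0.057 -0.057 -0.056] [43 43 44]
330 z [0.089 0.088 0.088 0.088 0.088] to
[... 176 characters left out ...]
0.07  -0.069 -0.07  -0.07  -0.07 ] [37 39 40]
350 z [0.1   0.101 0.101 0.101 0.1  ] toolz [-0.01  -0.011 -0.011 -0.011 -0.01 ] x [-0.075 -0.076 -0.076 -0.076 -0.075] [35 37 37]
360 z [0.108 0.102 0.102 0.108 0.108] toolz [-0.012 -0.008 -0.008 -0.012 -0.012] x [-0.083 -0.077 -0.077 -0.083 -0.083] [43 42 43]
370 z [0.112 0.104 0.101 0.113 0.111] toolz [-0.012 -0.006 -0.004 -0.013 -0.011] x [-0.087 -0.079 -0.076 -0.088 -0.086] [43 42 42]
380 z [0.116 0.105 0.101 0.114 0.116] toolz [-0.011 -0.003 -0.    -0.009 -0.012] x [-0.091 -0.08  -0.076 -0.089 -0.091] [40 40 40]
390 z [0.121 0.101 0.102 0.115 0.121] toolz [-0.012  0.004  0.003 -0.007 -0.012] x [-0.096 -0.076 -0.077 -0.09  -0.096] [38 37 39]
```

View pics/w2.png

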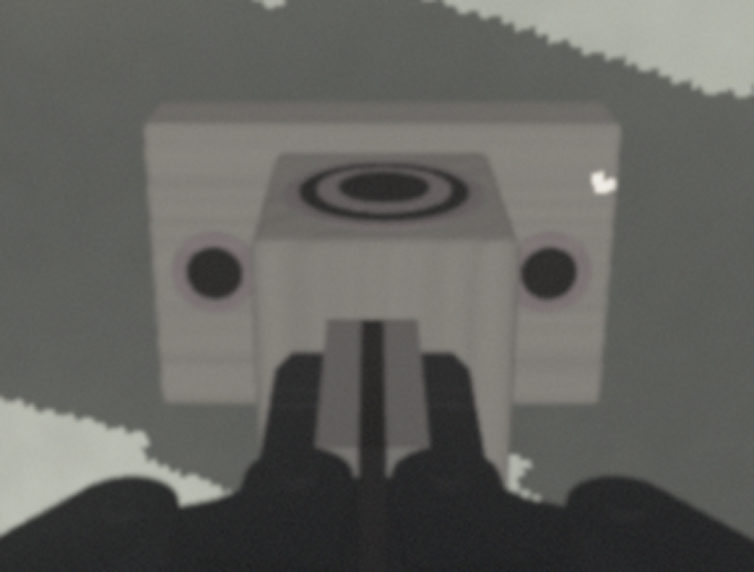

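The fingers vanish at the block's top face (z ≈ 0.064) although the reported TCP is at z = 0.025. Either the tip is really about 40 mm short of the TCP, or something is inconsistent. I'll lift straight up and measure the real fingertip.

```bash
python3 -m crank '{"hand":[255,255,255,255,255],"translation":[[-0.02,0,0],[-0.045,0,0],[-0.07,0,0],[-0.09,0,0],[-0.09,0,0]],"dr":[[0,0,0],[0,0,0],[0,0,0],[0,0,0],[0,0,0]]}'
python3 - <<'E'
from h import *
goal(.63,-.2633,.115,-13.7)
s=sensors.observe(); c=cams.calibration("wrist"); im,d=cams.get_image("wrist")
P,uv=cloud(d,c,(300,150,350,480)); t=(P-s["position"])@s["tool_rot"]
for v in range(180,400,10):
    k=(uv[:,1]==v)&(abs(uv[:,0]-334)<3); print(v,np.median(t[k],0).round(4),np.median(P[k,2]).round(4))
P,uv=cloud(d,c,(150,100,500,420)); print(rect(P,.012,.023))
c=cams.calibration("scene"); sc,d=cams.get_image("scene")
P,uv=cloud(d,c,(270,100,310,240)); t=(P-s["position"])@s["tool_rot"]
k=(abs(t[:,1])<.02)&(abs(t[:,2])<.02); print("scene: max tool x of finger pts",np.sort(t[k,0])[-200::20].round(3)); 
o=np.hstack([cv2.resize(im,(400,300)),cv2.resize(sc[100:240,200:387],(400,300),interpolation=2)]); cv2.imwrite("pics/lift.png",o)
E
```

```text
time_s: 5.4
position: [0.6305, -0.26, 0.117]
tool_rot: [[0.005, 0.972, -0.234], [-0.003, -0.234, -0.972], [-1.0, 0.006, 0.002]]
ft_force: [0.6, -0.0, 0.9]
grip_width: 0.0002
t 5.4 pos [ 0.6305 -0.26    0.117 ] F [ 0.6 -0.   0.9] w 0.0002 yaw -13.55
 shift [0.002  0.0003 0.0033]  turn [ 0.0027  0.0019 -0.0059]
180 [ 0.1172  0.0076 -0.0319] -0.0002
190 [ 0.1043  0.0073 -0.0268] 0.0126
200 [ 0.0942  0.007  -0.0216] 0.0228
210 [ 0.0614  0.0059 -0.0221] 0.0555
220 [ 0.0527  0.006  -0.0181] 0.0643
230 [ 0.0531  0.006  -0.0118] 0.0639
240 [ 0.0527  0.0061 -0.0056] 0.0643
250 [0.053  0.0062 0.0009] 0.064
260 [0.0531 0.0062 0.0075] 0.0639
270 [0.0529 0.0063 0.014 ] 0.0642
280 [0.0531 0.0063 0.0208] 0.064
290 [0.0534 0.0064 0.0278] 0.0637
300 [0.117  0.0085 0.0654] 0.0002
310 [-0.0489  0.0034 -0.0105] 0.1659
320 [-0.0564  0.0031 -0.0105] 0.1734
330 [-0.063   0.003  -0.0104] 0.18
340 [-0.0701  0.0028 -0.0108] 0.1871
350 [-0.0756  0.0026 -0.0107] 0.1926
360 [-0.0826  0.0025 -0.0118] 0.1996
370 [-0.0872  0.0024 -0.0117] 0.2041
380 [-0.0915  0.0022 -0.0116] 0.2084
390 [-0.0948  0.0021 -0.0109] 0.2118
(9813, array([ 634.6, -293.1]), array([235.5, 286. ]), 75.1, np.float64(0.0177))
scene: max tool x of finger pts [0.051 0.051 0.051 0.052 0.052 0.052 0.053 0.055 0.069 0.087]
```

View pics/lift.png

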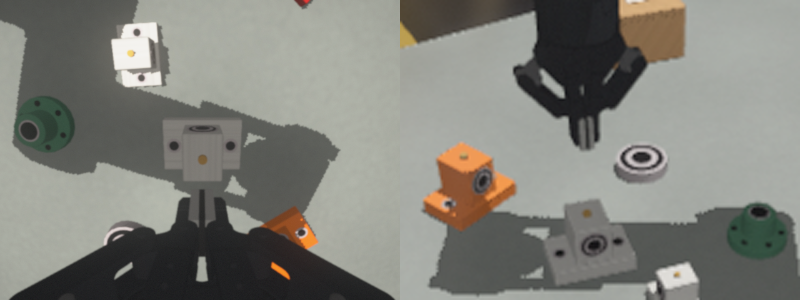

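The true (shut) fingertips are at tool x ≈ -0.0435 relative to the reported TCP. The pad end is at v≈303, and the pads had closed onto the 68 mm nipple at reported z = 0.025, which gives the same value. The spec doesn't mention this offset. The block hasn't moved and lateral centring is right, so I'll correct for 43.5 mm: the reported TCP must go to z ≈ -0.020, which puts the real tips at about 28 mm.

```bash
python3 -m crank '{"hand":[0,0,0,0,0],"translation":[[0,0.0003,0.0033],[0,0.0003,0.0033],[0,0.0003,0.0033],[0,0.0003,0.0033],[0,0.0003,0.0033]],"dr":[[0.0027,0.001,-0.003],[0.0027,0.001,-0.003],[0.0027,0.001,-0.003],[0.0027,0.001,-0.003],[0.0027,0.001,-0.003]]}' 
python3 -m crank '{"hand":[0,0,0,0,0],"translation":[[0.025,0,0],[0.05,0,0],[0.075,0,0],[0.09,0,0],[0.1,0,0]],"dr":[[0,0,0],[0,0,0],[0,0,0],[0,0,0],[0,0,0]]}' 
python3 -m crank '{"hand":[0,0,0,0,0],"translation":[[0.01,0,0],[0.02,0,0],[0.03,0,0],[0.037,0,0],[0.037,0,0]],"dr":[[0,0,0],[0,0,0],[0,0,0],[0,0,0],[0,0,0]]}'
python3 - <<'E'
from h import *
goal(.63,-.2633,-.02,-13.7)
E
```

```text
time_s: 6.0
position: [0.6287, -0.2626, 0.1135]
tool_rot: [[-0.003, 0.972, -0.237], [0.002, -0.237, -0.972], [-1.0, -0.003, -0.001]]
ft_force: [0.5, 0.5, 0.0]
grip_width: 0.0721
time_s: 6.5
position: [0.628, -0.2621, 0.0123]
tool_rot: [[-0.004, 0.972, -0.237], [0.003, -0.237, -0.972], [-1.0, -0.005, -0.002]]
ft_force: [-0.1, 0.0, 0.2]
grip_width: 0.0851
time_s: 7.0
position: [0.6279, -0.2621, -0.0244]
tool_rot: [[-0.004, 0.972, -0.237], [0.003, -0.237, -0.972], [-1.0, -0.005, -0.002]]
ft_force: [0.1, -0.1, 0.6]
grip_width: 0.0852
t 7.0 pos [ 0.6279 -0.2621 -0.0244] F [ 0.1 -0.1  0.6] w 0.0852 yaw -13.71
 shift [-0.0044  0.0023  0.0006]  turn [-0.0001 -0.0015  0.0046]
```

```bash
python3 -m crank '{"hand":[0,0,80,130,170],"translation":[[-0.0045,0.0023,0.0006],[-0.0045,0.0023,0.0006],[-0.0045,0.0023,0.0006],[-0.0045,0.0023,0.0006],[-0.0045,0.0023,0.0006]],"dr":[[0,-0.0015,0.0046],[0,-0.0015,0.0046],[0,-0.0015,0.0046],[0,-0.0015,0.0046],[0,-0.0015,0.0046]]}' 60
python3 -m crank '{"hand":[255,255,255,255,255],"translation":[[0,0,0],[0,0,0],[0,0,0],[0,0,0],[0,0,0]],"dr":[[0,0,0],[0,0,0],[0,0,0],[0,0,0],[0,0,0]]}' 60
python3 - <<'E'
from h import *
goal(.63,-.2633,-.02,-13.7)
E
```

```text
time_s: 7.5
position: [0.6304, -0.2635, -0.0187]
tool_rot: [[0.002, 0.972, -0.237], [-0.001, -0.237, -0.972], [-1.0, 0.002, 0.001]]
ft_force: [0.3, 0.4, -0.6]
grip_width: 0.0437
time_s: 8.0
position: [0.6307, -0.2636, -0.0185]
tool_rot: [[0.002, 0.972, -0.237], [-0.001, -0.237, -0.972], [-1.0, 0.002, 0.001]]
ft_force: [1.2, 0.0, 3.0]
grip_width: 0.0399
t 8.0 pos [ 0.6307 -0.2636 -0.0185] F [1.2 0.  3. ] w 0.0399 yaw -13.71
 shift [ 0.0015 -0.0007 -0.0002]  turn [-0.0001  0.0007 -0.0023]
```

Gripped at 39.9 mm. Lift and turn to the fixture yaw.

```bash
python3 -m crank '{"hand":[255,255,255,255,255],"translation":[[-0.015,0,0],[-0.04,0,0],[-0.07,0,0],[-0.1,0,0],[-0.13,0,0]],"dr":[[0,0,0],[0,0,0],[0,0,0],[0,0,0],[0,0,0]]}' 
python3 -m crank '{"hand":[255,255,255,255,255],"translation":[[0,0,0],[0,0,0],[0,0,0],[0,0,0],[0,0,0]],"dr":[[-0.106,0,0],[-0.212,0,0],[-0.318,0,0],[-0.424,0,0],[-0.531,0,0]]}' 
python3 -m crank '{"hand":[255,255],"translation":[[0,0,0],[0,0,0]],"dr":[[0,0,0],[0,0,0]]}'
python3 - <<'E'
from h import *
goal(.4946,.0856,.09,16.7)
E
```

```text
time_s: 8.5
position: [0.6296, -0.263, 0.1125]
tool_rot: [[-0.0, 0.972, -0.237], [-0.0, -0.237, -0.972], [-1.0, -0.0, 0.0]]
ft_force: [-0.9, -0.3, -3.9]
grip_width: 0.0395
time_s: 9.0
position: [0.6296, -0.2631, 0.1113]
tool_rot: [[-0.0, 0.956, 0.292], [0.0, 0.292, -0.956], [-1.0, -0.0, -0.0]]
ft_force: [0.3, 0.6, -3.4]
grip_width: 0.0393
time_s: 9.2
position: [0.63, -0.2632, 0.1112]
tool_rot: [[0.001, 0.959, 0.285], [-0.0, 0.285, -0.959], [-1.0, 0.0, 0.001]]
ft_force: [0.1, -0.1, -3.4]
grip_width: 0.0394
t 9.2 pos [ 0.63   -0.2632  0.1112] F [ 0.1 -0.1 -3.4] w 0.0394 yaw 16.56
 shift [ 0.021  -0.0303 -0.373 ]  turn [-0.0025  0.0006 -0.0005]
```

```bash
python3 -m crank '{"hand":[255,255,255,255,255],"translation":[[0,-0.002,-0.03],[0,-0.005,-0.07],[0,-0.009,-0.115],[0,-0.012,-0.16],[0,-0.016,-0.2]],"dr":[[0,0,0],[0,0,0],[0,0,0],[0,0,0],[-0.0025,0,0]]}' 
python3 -m crank '{"hand":[255,255,255,255,255],"translation":[[0,-0.003,-0.045],[0,-0.007,-0.09],[0,-0.01,-0.13],[0,-0.013,-0.16],[0,-0.0143,-0.173]],"dr":[[0,0,0],[0,0,0],[0,0,0],[0,0,0],[0,0,0]]}' 
python3 -m crank '{"hand":[255,255],"translation":[[0,0,0],[0,0,0]],"dr":[[0,0,0],[0,0,0]]}'
python3 - <<'E'
from h import *
goal(.4946,.0856,.04,16.7)
s=sensors.observe(); c=cams.calibration("wrist"); im,d=cams.get_image("wrist"); cv2.imwrite("pics/w3.png",im); np.save("pics/w3.npy",d)
P,uv=cloud(d,c,(0,0,640,480)); print("plate",rect(P,.015,.025),"fence",rect(P[(P[:,0]<.62)&(P[:,1]>-.05)],.052,.06),"rest",rect(P,.037,.042))
print("foot held",rect(P[np.hypot(P[:,0]-.4946,P[:,1]-.0856)<.062],.135,.155))
t=(P-s["position"])@s["tool_rot"]; k=(np.abs(t[:,0]-.0).max(),)
h=P[np.hypot(P[:,0]-.4946,P[:,1]-.0856)<.062][:,2]; print(np.histogram(h,bins=np.arange(.1,.26,.01)))
E
```

```text
time_s: 9.7
position: [0.5563, -0.0746, 0.1112]
tool_rot: [[0.001, 0.958, 0.288], [-0.001, 0.288, -0.958], [-1.0, 0.001, 0.001]]
ft_force: [0.5, -0.4, -3.5]
grip_width: 0.0395
time_s: 10.2
position: [0.4922, 0.0871, 0.1111]
tool_rot: [[0.001, 0.957, 0.29], [-0.001, 0.29, -0.957], [-1.0, 0.001, 0.001]]
ft_force: [1.1, -0.5, -3.0]
grip_width: 0.0392
time_s: 10.4
position: [0.4941, 0.0843, 0.1109]
tool_rot: [[0.002, 0.957, 0.289], [-0.001, 0.289, -0.957], [-1.0, 0.002, 0.002]]
ft_force: [0.1, -0.5, -4.3]
grip_width: 0.0398
t 10.4 pos [0.4941 0.0843 0.1109] F [ 0.1 -0.5 -4.3] w 0.0398 yaw 16.8
 shift [ 0.0709  0.0007 -0.0013]  turn [ 0.0018  0.0019 -0.0017]
plate (52703, array([555.6,  47.5]), array([409. , 349.2]), 21.0, np.float64(0.02)) fence (12136, array([488.2,  85.3]), array([167.5, 123.8]), 16.8, np.float64(0.0569)) rest (1869, array([509.5, 123.6]), array([100.8,  62.6]), 17.1, np.float64(0.0398))
foot held (12398, array([491.1,  90.8]), array([90.6, 47.5]), 16.9, np.float64(0.1473))
(array([    0,     0,     1,  1408, 11099,  1053,  1667,  2463,  3538,
       20156, 11246,  7172, 12803,  9689,     0]), array([0.1 , 0.11, 0.12, 0.13, 0.14, 0.15, 0.16, 0.17, 0.18, 0.19, 0.2 ,
       0.21, 0.22, 0.23, 0.24, 0.25]))
```

View pics/w3.png

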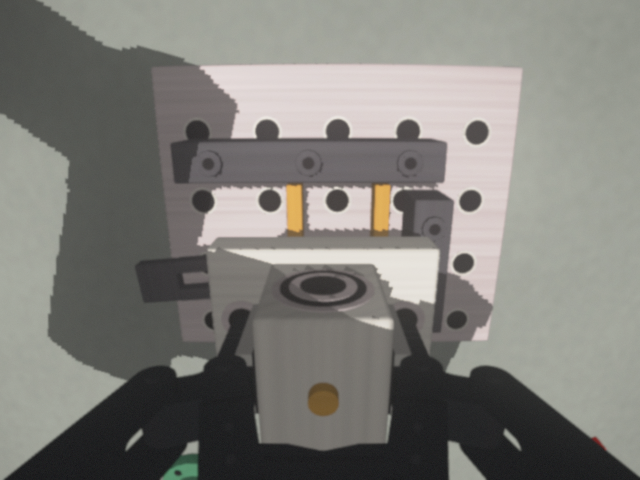

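Wrist view: the block is held level over the plate. Fences show at (308,163) and (428,240), rests at (295,210) and (381,210), and the strap at (172,282) lies below foot height. The fence outline from here (167.5 × 123.8, expected 167 × 124) gives the fixture origin as (499.9, 97.2) at 16.8°. The block is at about (-10, -10) mm from home with its underside at 0.129, so contact with the rests should come at reported z ≈ 0.0216. Lower until contact.

```bash
python3 -m crank '{"hand":[255,255,255,255,255],"translation":[[0.02,0,0],[0.042,0,0],[0.062,0,0],[0.077,0,0],[0.083,0,0]],"dr":[[0,0,0],[0,0.002,-0.0017],[0,0.002,-0.0017],[0,0.002,-0.0017],[0,0.002,-0.0017]]}' 
python3 -m crank '{"hand":[255,255],"translation":[[0,0,0],[0,0,0]],"dr":[[0,0,0],[0,0,0]]}' 
python3 -m crank '{"hand":[255,255,255],"translation":[[0.002,0,0],[0.004,0,0],[0.004,0,0]],"dr":[[0,0,0],[0,0,0],[0,0,0]]}'
python3 - <<'E'
from h import *
goal(.4946,.0856,.0216,16.8)
print(sensors.observe()["wrist_torque"].round(2))
E
```

```text
time_s: 10.95
position: [0.4936, 0.0837, 0.0264]
tool_rot: [[-0.003, 0.958, 0.288], [0.001, 0.288, -0.958], [-1.0, -0.003, -0.001]]
ft_force: [-0.3, -0.5, -3.3]
grip_width: 0.0395
time_s: 11.15
position: [0.4943, 0.0844, 0.0283]
tool_rot: [[0.0, 0.957, 0.289], [0.0, 0.289, -0.957], [-1.0, 0.0, -0.0]]
ft_force: [-0.2, 0.2, -3.3]
grip_width: 0.0395
time_s: 11.45
position: [0.4936, 0.0849, 0.0238]
tool_rot: [[-0.001, 0.957, 0.29], [0.001, 0.29, -0.957], [-1.0, -0.0, -0.001]]
ft_force: [-0.7, 0.4, -3.7]
grip_width: 0.0396
t 11.45 pos [0.4936 0.0849 0.0238] F [-0.7  0.4 -3.7] w 0.0396 yaw 16.87
 shift [ 0.0022  0.0011 -0.0004]  turn [ 0.0011 -0.0007  0.0005]
[0.02 0.01 0.05]
```

```bash
python3 -m crank '{"hand":[255,255,255],"translation":[[0.001,0,0],[0.002,0,0],[0.002,0,0]],"dr":[[0,0,0],[0,0,0],[0,0,0]]}' |grep -E "pos|force"
python3 -m crank '{"hand":[255,255,255],"translation":[[0.0005,0,0],[0.001,0,0],[0.001,0,0]],"dr":[[0,0,0],[0,0,0],[0,0,0]]}' |grep -E "pos|force"
python3 - <<'E'
from h import *
goal(.4946,.0856,.0216,16.8)
print(sensors.observe()["wrist_torque"].round(2))
E
```

```text
position: [0.4936, 0.0849, 0.0216]
ft_force: [0.1, -0.4, -3.1]
position: [0.494, 0.0849, 0.0214]
ft_force: [-2.2, 0.3, 4.9]
t 12.05 pos [0.494  0.0849 0.0214] F [-2.2  0.3  4.9] w 0.0394 yaw 16.87
 shift [-0.0002  0.0008 -0.0005]  turn [ 0.0012 -0.0002 -0.0006]
[0.01 0.1  0.09]
```

Contact with the rests at reported z 0.0214, about 8 N down, as predicted. Now slide to +y (tool -z) and +x (tool +y).

```bash
python3 -m crank '{"hand":[255,255,255,255,255],"translation":[[0,0,-0.002],[0,0,-0.004],[0,0,-0.006],[0,0,-0.0075],[0,0,-0.0075]],"dr":[[0,0,0],[0,0,0],[0,0,0],[0,0,0],[0,0,0]]}' |grep -E "pos|force"
python3 -m crank '{"hand":[255,255,255,255,255],"translation":[[0,0.002,0],[0,0.004,0],[0,0.006,0],[0,0.008,0],[0,0.008,0]],"dr":[[0,0,0],[0,0,0],[0,0,0],[0,0,0],[0,0,0]]}' |grep -E "pos|force"
python3 -m crank '{"hand":[255,255,255],"translation":[[0,0,-0.001],[0,0,-0.002],[0,0,-0.002]],"dr":[[0,0,0],[0,0,0],[0,0,0]]}' |grep -E "pos|force"
python3 - <<'E'
from h import *
s=sensors.observe(); goal(.4999,.0972,.0216,16.8,s)
a=np.radians(16.8); R=np.array([[np.cos(a),np.sin(a)],[-np.sin(a),np.cos(a)]])
print("tool in fixture",(R@(s["position"][:2]*1e3-[499.9,97.2])).round(2),"F fix",(R@s["ft_force"][:2]).round(1),s["wrist_torque"].round(2))
E
```

```text
position: [0.4924, 0.092, 0.0214]
ft_force: [0.9, -1.6, 5.8]
position: [0.4996, 0.0946, 0.0214]
ft_force: [-2.1, -0.0, 8.2]
position: [0.4995, 0.0962, 0.0214]
ft_force: [0.8, -2.7, 6.4]
t 13.35 pos [0.4995 0.0962 0.0214] F [ 0.8 -2.7  6.4] w 0.0393 yaw 16.87
 shift [-0.0002  0.0007 -0.0008]  turn [ 0.0012  0.0004 -0.0015]
tool in fixture [-0.72 -0.85] F fix [-0.  -2.8] [-0.33 -0.04  0.02]
```

```bash
python3 -m crank '{"hand":[255,255,255],"translation":[[0,0,-0.0005],[0,0,-0.001],[0,0,-0.001]],"dr":[[0,0,0],[0,0,0],[0,0,0]]}' |grep -E "pos|force"
python3 -m crank '{"hand":[255,255,255],"translation":[[0,0.0005,0],[0,0.001,0],[0,0.001,0]],"dr":[[0,0,0],[0,0,0],[0,0,0]]}' |grep -E "pos|force"
python3 -m crank '{"hand":[255,255,255],"translation":[[0,0.0005,0],[0,0.001,0],[0,0.001,0]],"dr":[[0,0,0],[0,0,0],[0,0,0]]}' |grep -E "pos|force"
cat >> h.py <<'E'
def rep():
    s=sensors.observe(); goal(.4999,.0972,.0216,16.8,s)
    a=np.radians(16.8); R=np.array([[np.cos(a),np.sin(a)],[-np.sin(a),np.cos(a)]])
    print("tool in fixture",(R@(s["position"][:2]*1e3-[499.9,97.2])).round(2),"F fix",(R@s["ft_force"][:2]).round(1),"T fix",(R@s["wrist_torque"][:2]).round(2),s["wrist_torque"][2].round(2))
E
python3 -c "
from h import *
rep()"
```

```text
position: [0.4994, 0.0965, 0.0214]
ft_force: [0.7, -5.8, 5.4]
position: [0.4997, 0.0966, 0.0214]
ft_force: [-2.8, -7.1, 8.8]
position: [0.5005, 0.0969, 0.0214]
ft_force: [-2.6, -6.8, 8.1]
t 14.25 pos [0.5005 0.0969 0.0214] F [-2.6 -6.8  8.1] w 0.0397 yaw 16.87
 shift [-0.0002 -0.0005 -0.0005]  turn [0.0012 0.0013 0.0001]
tool in fixture [ 0.52 -0.47] F fix [-4.5 -5.7] T fix [-0.95  0.55] -0.02
```

```bash
python3 -m crank '{"hand":[255,255,255],"translation":[[0,0.0005,0],[0,0.001,0],[0,0.001,0]],"dr":[[0,0,0],[0,0,0],[0,0,0]]}' |grep -E "pos|force"
python3 -m crank '{"hand":[255,255,255],"translation":[[0,0.0005,0],[0,0.001,0],[0,0.001,0]],"dr":[[0,0,0],[0,0,0],[0,0,0]]}' |grep -E "pos|force"
python3 -c "
from h import *
rep()"
```

```text
position: [0.5005, 0.0969, 0.0215]
ft_force: [-6.8, -9.3, 12.0]
position: [0.5005, 0.0969, 0.0215]
ft_force: [-12.8, -11.4, 16.2]
t 14.85 pos [0.5005 0.0969 0.0215] F [-12.8 -11.4  16.2] w 0.0394 yaw 16.88
 shift [-0.0001 -0.0005 -0.0004]  turn [0.0014 0.0011 0.0044]
tool in fixture [ 0.46 -0.42] F fix [-15.5  -7.2] T fix [-1.35  1.94] -0.13
```

The x stop is reached: position froze and force rose from 4.5 to 15.5 N. Add more push on the long fence and grip a bit harder.

```bash
python3 -m crank '{"hand":[255,255,255],"translation":[[0,0,-0.0005],[0,0,-0.001],[0,0,-0.0015]],"dr":[[0,0,0],[0,0,0],[0,0,0]]}' 80 |grep -E "pos|force"
python3 -m crank '{"hand":[255,255,255],"translation":[[0,0,-0.0005],[0,0,-0.001],[0,0,-0.001]],"dr":[[0,0,0],[0,0,0],[0,0,0]]}' |grep -E "pos|force"
python3 - <<'E'
from h import *
rep()
c=cams.calibration("wrist"); im,d=cams.get_image("wrist"); cv2.imwrite("pics/w4.png",im)
P,uv=cloud(d,c,(0,60,640,480)); 
a=np.radians(16.8); R=np.array([[np.cos(a),np.sin(a)],[-np.sin(a),np.cos(a)]]); Q=P.copy(); Q[:,:2]=P[:,:2]*1e3@R.T-R@[499.9,97.2]; Q[:,2]*=1e3
m=(abs(Q[:,0])<60)&(abs(Q[:,1])<45)&(Q[:,2]>57.3)&(Q[:,2]<61); b=Q[m]
print("foot top z",np.median(b[:,2]),"x range",np.percentile(b[:,0],[.5,99.5]).round(1),"y range",np.percentile(b[:,1],[1,99.5]).round(1))
k=b[(abs(b[:,0])<42)&(b[:,1]<27)]; A=np.c_[k[:,:2],np.ones(len(k))]; print("foot plane slope",np.linalg.lstsq(A,k[:,2],rcond=None)[0].round(4))
L=Q[(Q[:,2]>54)&(Q[:,2]<60)&(Q[:,1]>28)]; print("fence rect",cv2.minAreaRect(Q[(Q[:,2]>54)&(Q[:,2]<57.5)&(Q[:,1]>32)&(Q[:,1]<60)][:,:2].astype(np.float32)))
E
```

```text
position: [0.5005, 0.0969, 0.0216]
ft_force: [-10.5, -23.4, 15.7]
position: [0.5005, 0.0969, 0.0216]
ft_force: [-10.1, -27.3, 15.2]
t 15.45 pos [0.5005 0.0969 0.0216] F [-10.1 -27.3  15.2] w 0.0394 yaw 16.89
 shift [ 0.     -0.0005 -0.0005]  turn [0.0016 0.0054 0.0047]
tool in fixture [ 0.45 -0.45] F fix [-17.5 -23.2] T fix [-3.49  2.62] -0.08
foot top z 58.09225859227543 x range [-57.1  59.4] y range [-17.3  44.8]
foot plane slope [-4.40000e-03 -1.09000e-02  5.84818e+01]
fence rect ((-18.457138061523438, 43.059696197509766), (160.28285217285156, 22.168575286865234), 0.03778109326958656)
```

View pics/w4.png

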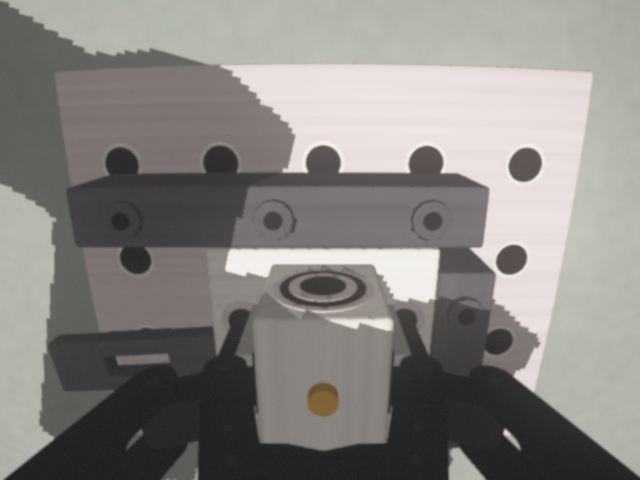

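The foot's long edge lies flush along the long fence (row 247, columns 210–440) and its short edge against the short fence (column 440). Foot top is at 58.1 mm (expected 58), and the strap at (130,360) is undisturbed. Settle, check steadiness and bystanders, then hand in.

```bash
python3 -m crank '{"hand":[255,255,255,255,255],"translation":[[0,0,0],[0,0,0],[0,0,0],[0,0,0],[0,0,0]],"dr":[[0,0,0],[0,0,0],[0,0,0],[0,0,0],[0,0,0]]}' |grep -E "pos|force"
python3 -m crank '{"hand":[255,255,255,255,255],"translation":[[0,0,0],[0,0,0],[0,0,0],[0,0,0],[0,0,0]],"dr":[[0,0,0],[0,0,0],[0,0,0],[0,0,0],[0,0,0]]}' |grep -E "pos|force"
python3 - <<'E'
from h import *
rep(); c=cams.calibration("top"); im,d=cams.get_image("top"); d0=np.load("pics/top0.npy")
for n,b,lo,hi in(("hub",(375,305,420,352),.006,.05),("bearing",(468,284,510,328),.006,.03),("strap end",(275,345,305,378),.024,.04)):
    print(n,[rect(cloud(x,c,b)[0],lo,hi)[1] for x in(d0,d)])
E
```

```text
position: [0.5005, 0.0969, 0.0217]
ft_force: [-10.4, -26.8, 15.5]
position: [0.5005, 0.0969, 0.0216]
ft_force: [-10.6, -26.6, 15.8]
t 16.5 pos [0.5005 0.0969 0.0216] F [-10.6 -26.6  15.8] w 0.039 yaw 16.89
 shift [ 0.     -0.0005 -0.0005]  turn [0.0016 0.0053 0.0046]
tool in fixture [ 0.46 -0.47] F fix [-17.8 -22.4] T fix [-3.49  2.61] -0.1
hub [array([ 454.3, -194.9]), array([ 453.2, -194.2])]
bearing [array([ 497.5, -376.1]), array([ 497.7, -376.1])]
strap end [array([401.7,  15.4]), array([402.1,  14. ])]
```

Steady, and the bystanders are unmoved within measurement noise. Hand in.

```bash
python3 -c "
from rig import env
print(env.close_job())
from h import *
rep()"
```

```text
the job is handed in; nothing more can be done
None
the job is handed in; nothing more can be done
```

The aluminium bearing block is seated in the corner of the fixture, still gripped and pressed against both fences. I handed the job in at about 16.6 s; no verdict was reported.

**Last checks before handing in**
- **Push:** the wrist read about 18 N towards the short fence, 22 N towards the long fence and 16 N down. These were steady for a second, and the position had frozen against both stops. They are wrist readings that include some friction, not separate contact forces on each face.
- **Grip:** the fingers held at 39.0 mm opening with 80 N set.
- **Seating:** the foot's top measured 58.1 mm (58 expected). Its edges looked flush along both fences in the wrist picture. The tool was about 0.1° off the fixture yaw and under 0.5° off vertical.
- **Bystanders:** the hub, ball bearing and strap measured within 1.5 mm of where they started.

**What failed or disagreed**
- **First grasp missed:** the real fingertips sit about 43.5 mm behind the reported TCP. The fingers shut on top of the block's nipple with about 7 N, without moving the block. I measured the offset, corrected for it and the second grasp held.
- **Fixture position:** the top and wrist cameras differed by about 1.5 mm, so I went by contact with the fences instead.
- **Foot tilt:** depth data suggested up to 0.011 rad, which is within the limit and probably noise.
- **Foot extents:** my last numeric check of the foot's x/y range picked up other surfaces and was useless.

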